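# Pop the seal blank and stop it with the other finger

### The arm

A 7-joint arm with a two-finger parallel gripper is mounted at the origin on the work surface. World frame = base frame: x ahead of the robot, y to its left, z up, the work surface at z = 0. Lengths are in m, angles in rad, forces in N, time in s.
With the tool pointing down it reaches from about 0.4 to 0.85 m from the base axis. Payload 10.4 kg.
Tool frame: the origin (TCP) lies at the very end of the fingers, on their centre line; the grasp point (between the pads) lies 19 mm behind it; z points along the fingers, y is the direction in which the jaws open and shut (so a half turn about z gives the same grasp; the last joint's range is limited). The gripper opens to 87 mm and grips with 3 to 60 N. Pads are 19 mm wide; open, the fingers measure 117 mm over their backs; the gripper's body (75 mm by 190 mm) begins 51 mm behind the grasp point.
Start: joints at [-1.24, 0.332, -0.065, 1.46, 0.022, 1.35, -0.088], TCP at [0.217, 0.586, 0.223] pointing down, gripper open.
Joint ranges: [-2.6, 2.6], [-0.5, 2.12], [-1.47, 1.34], [0.16, 2.42], [-1.27, 4.41], [0.06, 2.06], [-2.6, 2.6]. Speed limits (rad/s): [2.22, 2.22, 2.79, 2.79, 3.14, 3.14, 3.14].

### API

Orientations are given as a unit quaternion [x, y, z, w].
In Python, from bench import r gives the robot as it stands.
- The arm moves only by the tool move_arm, never from a script. Its argument "deltas" is a list of rows, each a list of 5 numbers: the gripper's target within -1 to 1 (fully open at 1, half-way at 0, shut at -1), then the shift along the tool's x, y, z as a fraction of full scale, then the turn about the tool's z as a fraction of full scale. A call has 1 to 12 rows; each row shifts and turns the commanded pose from where the row before left it, along the tool's axes as they then stand; what a row does not reach is not made up. Full scale, the value 1, is 2.5 cm for a shift and 90 degrees for a turn. A row lasts 1/12 s, in which the tool goes at most 41.7 mm and 7.16 degrees, less where a joint would pass 70% of its speed; a pose out of reach is approached as far as the arm can. A call with a number of a shift or a turn outside -1 to 1 is refused whole. A call with a gripper value outside its range is refused whole. The fingers move at their own pace and stop on an object; "squeeze" is the grip in N (left out, the last holds). Time passes only in rows, so rows that do not move let the fingers close. It gives the time, the measured TCP pose, the force and the opening at its end, in the units of the state.
- r.read_state(): the state, without advancing time (a new reading comes with each control period).
- r.camera(name): name is "scene" or "side" or "wrist"; returns the picture (420x560x3 uint8, red, green, blue); there is no depth.
- r.camera_info(name): a dict with "K" (3x3 intrinsics, pixels), "k1" (the pictures are not rectified: a ray, as slopes to the right and down, at radius r is drawn at 1 + k1 r^2 times it, then the intrinsics apply), "R" (3x3) and "t" (3): a world point X has camera coordinates R X + t; the wrist camera has in their place "hand_eye" (4x4, takes a point from camera to tool coordinates, whose origin is the TCP and whose axes are the flange's). Camera axes: x right, y down, z forward; pixel columns grow to the right and rows downward; lengths in m; the calibration is good to about 2 mm. A picture is of the moment at which its call begins: read the wrist's pose just before it. camera_info takes no time and is no camera call.
- r.close_job(): hands the job in, once; it reports no verdict.
Trained networks look in the newest picture that a camera, given by its name, has taken for a name from the list of things; names that differ only in an ending like _2 or _b are one class to them, and where a whole thing is asked for, a point or a joint stands for the part that bears it (a point fixed in the world has none). Each returns a list of dicts, best first, with "confidence" (0 to 1); they miss things now and then, are a little off and sometimes report something else, mostly with a low value. They report only what shows in the picture. A call takes as long as a camera call.
- r.boxes_of(camera, label): "position" ([x, y, z] in m, in the coordinates of the camera as it stood for that picture, good to about 4 mm: the middle of the surface that is visible of it).
- r.tip_of(camera, label): "position" ([x, y, z] in m, in the coordinates of the camera as it stood for that picture, good to about 4 mm: a listed point, or the origin of a listed thing).
The state is a dict: "time": time; "joint_positions": joint angles; "joint_vel": joint speeds; "joint_torque": joint torques, N m; "ee_pos": TCP position; "eef_rot": TCP orientation; "ft_force": force on the tool from outside, world axes, zero at the start; "torque": the same for the moment, N m; "width": finger opening in m.
Only numpy, scipy, OpenCV 4.12 (cv2) and the standard library are available. Lean on these libraries where they do the work, as an engineer would, in place of code of your own. Each camera call takes 0.05 s, during which the arm holds its last target.

### The job

Press the spring ejector's pad down with one finger so that the brass seal blank pops out of its pocket, and trap the blank on the sloping track with the other finger before it slides away into the catch tray. Finish while holding it so: one finger still keeping the pad pressed down, the blank out of its pocket and lying still against the other finger. Do not grip, lift or pull the blank, and leave the other things on the bench where they are.

Things in the scene. Friction and masses are not known exactly. Their poses are not given: they have to be found in the camera images.
- fixture: Ejector fixture fixed to the bench: a wooden board 220 x 66 x 6 mm with, in a row along it, the press pad (x = -51 to -21 mm), the pocket with the blank (x = 0), a sloping steel track (-17 to +85 mm) and a catch tray (+90 to +152 mm, walls 18 mm above the bench). Origin: on the bench (z = 0) below the pocket's centre; x is level and points downhill, y across, z up. Place and yaw vary.
- track: Slippery steel track, down 18 degrees along the fixture's x. Origin: centre of the pocket's floor, 41 mm above the bench; x down the slope, z square to it. Pocket: 27 mm wide, 4 mm deep, so the running surface is at z = 4 mm, x = -17 to 88 mm; its height over the bench is 45.2 mm - 0.325 x level distance downhill of the pocket's centre. Side rails stand 3.5 mm above it, 28 mm apart.
- plunger (a joint): Travel of the press pad, m: 0 = up, 0.012 = fully down; keep it at least 0.008 down. Its spring resists with 3 N at the top, 8 N at the bottom. It raises a 13 mm round pin under the blank by 0.6 x the travel, square to the slope; after about 7 mm the blank clears the pocket's rim and slides off downhill within a few tenths of a second.
- plunger_top (a point): Centre of the top face of the press pad, a ribbed aluminium plate 30 mm (along the fixture's x) x 36 mm (across) x 6 mm thick. 36 mm uphill of the pocket's centre; 50 mm above the bench when up, 38 mm when fully down. It moves straight down.
- seal_blank: Brass seal blank, a round slug 24 mm wide, 16 mm high, about 60 g, lying in the pocket. Origin: centre of its underside; z along its axis. Stopped by an upright finger, its top edge touches it, 16 mm downhill of its origin, 17 mm above the track. A finger whose uphill face is 42 to 58 mm downhill of the pocket's centre (level), tip at the pressed pad's height, passes over the rails and stops it.
- spare_blank: Bystander: a second, equal brass blank standing on the bench beside the fixture. Leave it.
- graver_a: Bystander: graver with mushroom-shaped wooden handle (42 mm across, 55 mm long) and a 55 mm steel blade along +x; origin on the bench below the handle's butt. Leave it.
- graver_b: Bystander: a second graver like it, blade 75 mm. Leave it.
- signet_ring: Bystander: brass signet ring lying flat, 22 mm across. Leave it.
- wax_plate: Bystander: eight-sided yellow wax plate, 64 mm across, 6 mm thick. Leave it.
- loupe: Bystander: black eye loupe, 28 mm in diameter, 26 mm high. Leave it.
- oil_jar: Bystander: small jar, 44 mm in diameter, 55 mm high. Leave it.

How it is judged:
By the outcome, as a careful person would: the job done as asked, in the order asked, and still so for the second after the job is handed in, while the arm keeps its last pose, push and grip.
It also fails if it takes over 32 s, if anything falls off the work surface, if the arm or the gripper's body presses on something with over 40 N, if the wrist force passes 120 N, or if a joint passes its speed limit or range.

## Working session

There is one attempt and no reset: what is moved stays moved. The work goes in short steps, Python scripts to look and compute and a tool call to move; the robot and the scene stay as the last step left them, time stands still between calls to the robot, and variables do not carry over. Pictures are saved under pics/ and viewed, and the job is handed in when it is done.

Besides the shell and the picture viewer there is one more tool, called as name(argument=value, ...), one argument or row to a line, values as JSON. move_arm: Moves the arm, as the interface text tells. Shift numbers are shares of 2.5 cm and turn numbers shares of 90 degrees, none past 1 either way. Its arguments: {"type":"object","properties":{"deltas":{"type":"array","items":{"type":"array","items":{"type":"number"}}},"squeeze":{"type":"number"}},"required":["deltas"]}

```bash
mkdir -p pics
cat > h.py <<'E'
import numpy as np, cv2
from bench import r
from scipy.spatial.transform import Rotation as Ro
def snap(n,f):
    im=r.camera(n); cv2.imwrite('pics/'+f,im[:,:,::-1]); return im
def toworld(cam,p,st=None):
    i=r.camera_info(cam)
    if cam=='wrist':
        q=np.array(i['hand_eye'])@np.r_[p,1]
        return Ro.from_quat(st['eef_rot']).apply(q[:3])+st['ee_pos']
    return np.array(i['R']).T@(np.array(p)-np.array(i['t']))
def proj(cam,X,st=None):
    i=r.camera_info(cam); X=np.atleast_2d(X)
    if cam=='wrist':
        H=np.array(i['hand_eye']); T=Ro.from_quat(st['eef_rot'])
        X=T.inv().apply(X-st['ee_pos']); c=(X-H[:3,3])@H[:3,:3]
    else: c=X@np.array(i['R']).T+np.array(i['t'])
    s=c[:,:2]/c[:,2:]; s=s*(1+i['k1']*(s**2).sum(1,keepdims=True)); K=np.array(i['K'])
    return s*[K[0,0],K[1,1]]+K[:2,2]
E
python3 - <<'E'
from h import *
np.set_printoptions(precision=4,suppress=True)
for n in ['scene','side']:
    snap(n,n+'0.png')
    for l in ['fixture','track','plunger_top','seal_blank','spare_blank']:
        for d in r.tip_of(n,l)[:3]: print(n,l,round(d['confidence'],2),toworld(n,d['position']))
print({k:np.round(v,4) for k,v in r.read_state().items()})
E
```

```text
scene fixture 0.67 [ 0.6003 -0.0008  0.0023]
scene track 0.6 [ 0.5964 -0.0001  0.0378]
scene track 0.56 [ 0.596  -0.0378  0.0494]
scene plunger_top 0.57 [ 0.5965 -0.0362  0.0478]
scene seal_blank 0.57 [ 0.5965 -0.0009  0.0423]
scene spare_blank 0.45 [ 0.5241 -0.0465 -0.0008]
side fixture 0.95 [ 0.5927 -0.0034  0.0031]
side track 0.92 [ 0.5978 -0.0023  0.0423]
side plunger_top 0.53 [ 0.597  -0.0394  0.0519]
side plunger_top 0.18 [0.6592 0.0122 0.002 ]
side seal_blank 0.5 [ 0.6005 -0.0017  0.0414]
side spare_blank 0.62 [ 0.5286 -0.0505  0.0035]
{'time': np.float64(0.6), 'joint_positions': array([-1.2396,  0.3322, -0.0647,  1.4601,  0.0216,  1.3499, -0.0885]), 'joint_vel': array([-0.0015, -0.0012, -0.0009,  0.0007, -0.0011, -0.0007,  0.0013]), 'joint_torque': array([  0.    , -62.277 ,   0.0249, -38.9984,  -0.0611,   0.032 ,
         0.    ]), 'ee_pos': array([0.2165, 0.5863, 0.2226]), 'eef_rot': array([0.176 , 0.9844, 0.    , 0.    ]), 'ft_force': array([ 0.2214, -0.3605,  0.4681]), 'torque': array([-0.0322,  0.0025, -0.0189]), 'width': np.float64(0.0873)}
```

View pics/scene0.png

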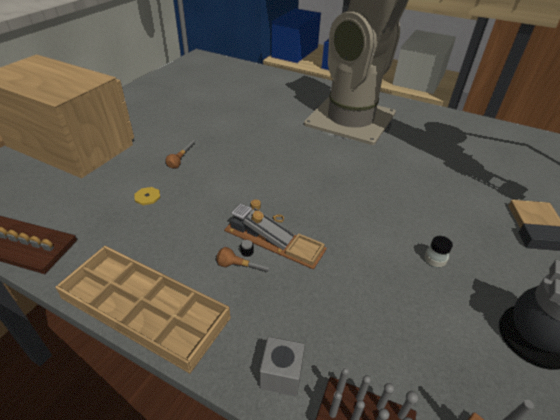

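View pics/side0.png

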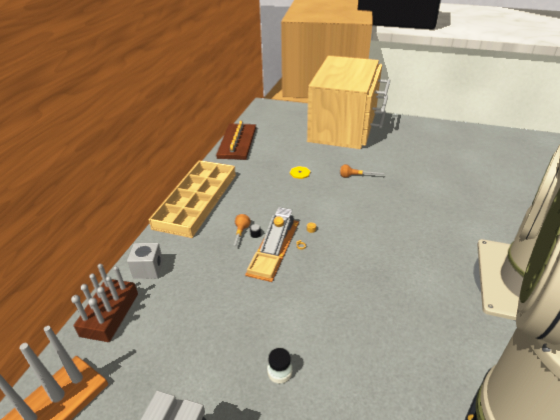

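```bash
cat > ov.py <<'E'
from h import *
def model(x,y,yaw):
    L=[]
    def poly(P): L.append(np.array(P+[P[0]],float))
    # board x range: guess -63..157
    for z in(0.006,): poly([[-66+0,-33,6],[154,-33,6],[154,33,6],[-66,33,6]])
    poly([[-51,-18,50],[-21,-18,50],[-21,18,50],[-51,18,50]])
    poly([[90,-31,18],[152,-31,18],[152,31,18],[90,31,18]])
    z=lambda q:45.2-.325*q+3.7
    poly([[-17,-14,z(-17)],[85,-14,z(85)],[85,14,z(85)],[-17,14,z(-17)]])
    c,s=np.cos(yaw),np.sin(yaw)
    out=[]
    for P in L:
        P=P/1000; out.append(np.c_[x+c*P[:,0]-s*P[:,1],y+s*P[:,0]+c*P[:,1],P[:,2]])
    return out
def overlay(cam,im,pose,box,k,f,st=None):
    x0,y0,w,h=box
    b=cv2.resize(im[y0:y0+h,x0:x0+w],None,fx=k,fy=k,interpolation=cv2.INTER_CUBIC)
    raw=b.copy()
    for P in model(*pose):
        u=(proj(cam,P,st)-[x0,y0]+.5)*k
        cv2.polylines(b,[np.int32(u)],False,(0,255,0),1)
    cv2.imwrite('pics/'+f,np.hstack([raw,b]))
E
python3 - <<'E'
from ov import *
a=cv2.imread('pics/scene0.png');b=cv2.imread('pics/side0.png')
p=(0.597,-0.0015,np.radians(88))
overlay('scene',a,p,(215,190,125,85),3.2,'ov_sc.png')
overlay('side',b,p,(230,195,95,95),4.2,'ov_si.png')
E
```

```text
(no output)
```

View pics/ov_sc.png

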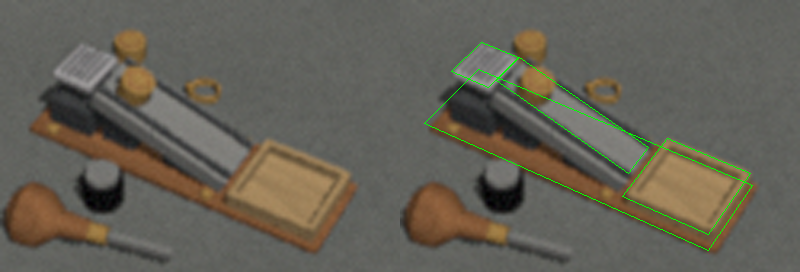

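View pics/ov_si.png

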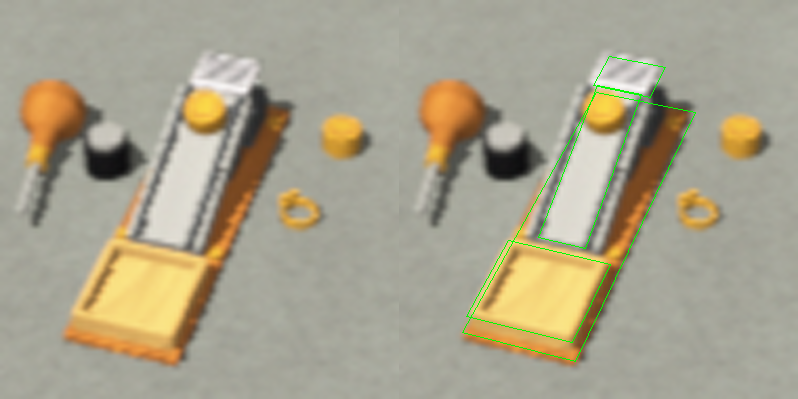

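move_arm(
  deltas=[
    [1,0,0,0,-0.07],
    [1,0,0,0,-0.07],
    [1,0,0,0,-0.07],
    [1,-0.3,-0.5,0,0],
    [1,-0.6,-0.9,0,0],
    [1,-0.6,-0.9,0,0],
    [1,-0.6,-0.9,0,0],
    [1,-0.6,-0.9,0,0],
    [1,-0.6,-0.9,0,0],
    [1,-0.6,-0.9,0,0],
    [1,-0.6,-0.9,0,0],
    [1,-0.6,-0.9,0,0],
  ],
)

```text
time: 1.6
ee_pos: [0.34, 0.3897, 0.2228]
eef_rot: [0.012, 1.0, 0.0, 0.0]
ft_force: [-0.3, -0.1, 0.0]
width: 0.0873
```

move_arm(
  deltas=[
    [1,-0.64,-0.95,0,0],
    [1,-0.64,-0.95,0,0],
    [1,-0.64,-0.95,0,0],
    [1,-0.64,-0.95,0,0],
    [1,-0.64,-0.95,0,0],
    [1,-0.64,-0.95,0,0],
    [1,-0.64,-0.95,0,0],
    [1,-0.64,-0.95,0,0],
    [1,-0.64,-0.95,0,0],
    [1,-0.64,-0.95,0,0],
    [1,-0.64,-0.95,0,0],
    [1,-0.64,-0.95,0,0],
  ],
)

```text
time: 2.6
ee_pos: [0.5251, 0.1, 0.2228]
eef_rot: [0.012, 1.0, 0.0, 0.0]
ft_force: [0.2, 0.1, -0.9]
width: 0.0871
```

move_arm(
  deltas=[
    [1,-0.6,-0.9,0,0],
    [1,-0.6,-0.9,0,0],
    [1,-0.4,-0.5,0,0],
    [1,0,0,0,0],
    [1,0,0,0,0],
  ],
)

```text
time: 3.02
ee_pos: [0.5632, 0.0423, 0.2224]
eef_rot: [0.013, 1.0, -0.0, -0.0]
ft_force: [0.9, 1.1, -0.2]
width: 0.0872
```

Run:
```python
from ov import *
np.set_printoptions(precision=4,suppress=True)
st=r.read_state(); print(st['time'],st['ee_pos'],Ro.from_quat(st['eef_rot']).as_matrix()[:,1])
snap('wrist','w1.png')
for l in ['fixture','track','plunger_top','seal_blank']:
    for d in r.tip_of('wrist',l)[:2]: print(l,round(d['confidence'],2),toworld('wrist',d['position'],st))
a=cv2.imread('pics/w1.png')
for P in model(0.597,-0.0015,np.radians(88)): cv2.polylines(a,[np.int32(proj('wrist',P,st))],False,(0,255,0),1)
cv2.imwrite('pics/w1o.png',a)
import json; json.dump({k:np.array(st[k]).tolist() for k in('ee_pos','eef_rot')},open('st1.json','w'))
```

```text
3.0167 [0.5632 0.0423 0.2224] [ 0.0256  0.9997 -0.0001]
fixture 0.68 [ 0.6015 -0.0035 -0.0019]
track 0.67 [0.5993 0.002  0.0424]
plunger_top 0.63 [ 0.6025 -0.0395  0.0518]
plunger_top 0.25 [ 0.5259 -0.045   0.0019]
seal_blank 0.67 [0.596  0.0043 0.0409]
```

View pics/w1o.png

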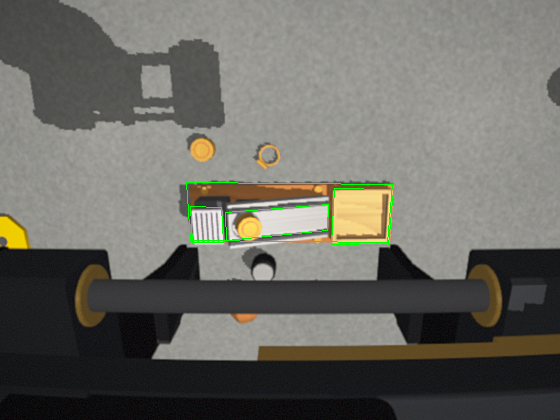

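Run:
```python
from ov import *
import json
st=json.load(open('st1.json')); st['ee_pos']=np.array(st['ee_pos'])
a=cv2.imread('pics/w1.png')
x0,y0,w,h=175,170,230,90;k=3.4
b=cv2.resize(a[y0:y0+h,x0:x0+w],None,fx=k,fy=k,interpolation=cv2.INTER_CUBIC);c=b.copy()
for P in model(0.597,-0.0015,np.radians(88)): cv2.polylines(c,[np.int32((proj('wrist',P,st)-[x0,y0]+.5)*k)],False,(0,255,0),1)
cv2.imwrite('pics/w1z.png',np.vstack([b,c])[:600])
```

```text
(no output)
```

View pics/w1z.png

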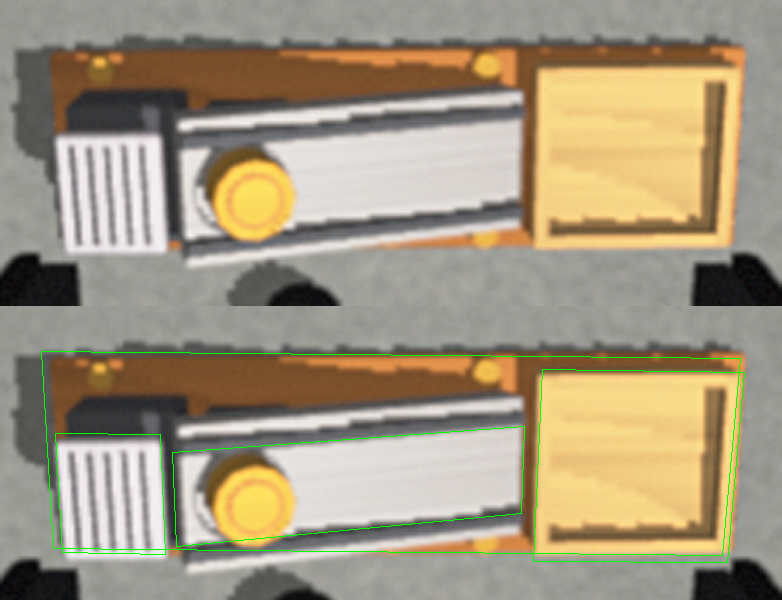

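Run:
```python
from ov import *
import json
from scipy.optimize import least_squares
st=json.load(open('st1.json')); st['ee_pos']=np.array(st['ee_pos'])
pts=[((55,135),(-51,-18,50)),((160,133),(-21,-18,50)),((167,250),(-21,18,50)),((67,252),(-51,18,50)),
((537,67),(90,None,18)),((741,67),(152,None,18)),((729,246),(152,1,18)),((535,246),(90,1,18)),((52,52),(None,-33,6)),((745,47),(1,-33,6))]
# image up = -x world = fixture +y? resolved below
def res(p):
    x,y,yaw,hw,bx=p;o=[]
    for (u,v),(X,Y,Z) in pts:
        if Y is None:Y=-hw
        elif Y==1:Y=hw
        if X is None:X=bx
        elif X==1:X=bx+220
        Y=-Y # up is fixture +y
        c,s=np.cos(yaw),np.sin(yaw);X,Y,Z=X/1e3,Y/1e3,Z/1e3
        w=np.array([x+c*X-s*Y,y+s*X+c*Y,Z])
        o+=list(proj('wrist',w,st)[0]-(np.array([u,v])/3.4+[174.5,169.5]))
    return o
s=least_squares(res,[.597,-.0015,1.55,31,-65],x_scale=[.01,.01,.01,1,1])
print(s.x,np.degrees(s.x[2]),np.round(s.fun,1))
```

```text
[ 5.97900329e-01 -1.59211780e-03  1.55466729e+00  2.90005475e+01
 -6.29956645e+01] 89.07587411289799 [-0.3 -0.5 -0.2 -0.1 -0.1  0.7 -0.9  0.3  0.9  0.2  0.3 -0.1  0.2 -0.2
  0.2  0.3 -0.9 -0.1  0.9 -0.2]
```

move_arm(
  deltas=[
    [1,-0.5,-0.44,0,-0.006],
    [1,-0.5,-0.44,0,0],
    [1,-0.42,-0.44,0.5,0],
    [1,0,0,0.9,0],
    [1,0,0,0.9,0],
    [1,0,0,0.9,0],
    [1,0,0,0.9,0],
    [1,0,0,0.9,0],
    [1,0,0,0.6,0],
    [1,0,0,0.3,0],
    [1,0,0,0,0],
    [1,0,0,0,0],
  ],
)

```text
time: 4.27
ee_pos: [0.5982, 0.0096, 0.0756]
eef_rot: [0.007, 1.0, 0.0, 0.0]
ft_force: [-0.2, 0.5, -0.6]
width: 0.0872
```

Run:
```python
from ov import *
np.set_printoptions(precision=4,suppress=True)
st=r.read_state(); print(st['time'],st['ee_pos'],Ro.from_quat(st['eef_rot']).as_matrix()[:,1:],st['ft_force'],st['width'])
T=Ro.from_quat(st['eef_rot'])
p=(0.5979,-0.0016,np.radians(89.08))
import json; 
for cam,box,k in (('scene',(205,165,125,110),3.2),('side',(225,175,95,115),4.2)):
    a=snap(cam,cam+'2.png')[:,:,::-1].copy()
    overlay(cam,a,p,box,k,cam+'2z.png')
    # finger tips projected
    for s in(-1,1):
        print(cam,s,(proj(cam,st['ee_pos']+T.apply([0,s*.0435,0]))-box[:2]+.5)*k)
```

```text
4.2667 [0.5982 0.0096 0.0756] [[ 0.0139  0.0003]
 [ 0.9999  0.0002]
 [ 0.0002 -1.    ]] [-0.2002  0.53   -0.5676] 0.08722760948114924
scene -1 [[119.1381 118.7774]]
scene 1 [[233.463  163.5705]]
side -1 [[246.521  130.1145]]
side 1 [[199.5086 220.9021]]
```

View pics/scene2z.png

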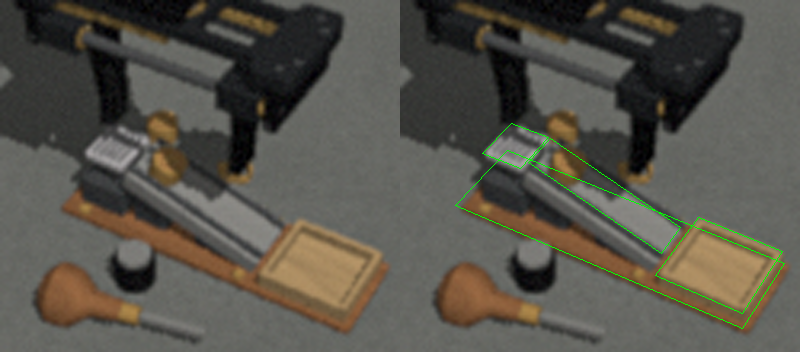

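View pics/side2z.png

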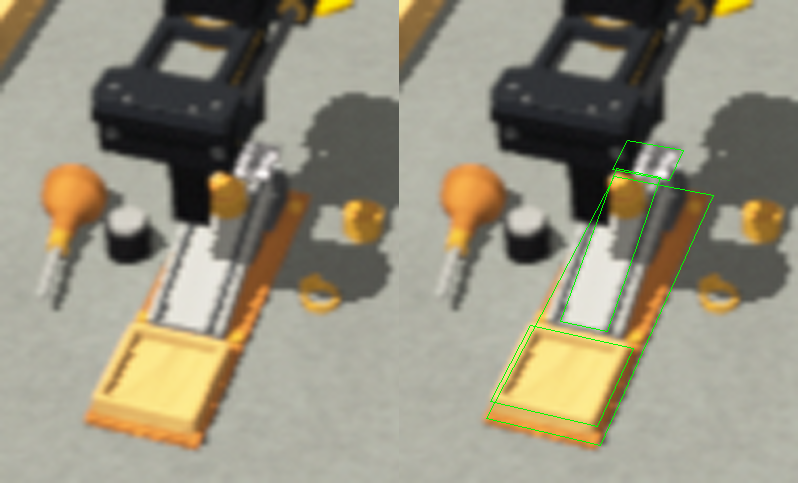

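move_arm(
  deltas=[
    [1,0,-0.04,0.4,0],
    [1,0,0,0.4,0],
    [1,0,0,0.15,0],
    [1,0,0,0,0],
    [1,0,0,0.08,0],
    [1,0,0,0.08,0],
    [1,0,0,0,0],
  ],
)

```text
time: 4.95
ee_pos: [0.5978, 0.0082, 0.0472]
eef_rot: [0.007, 1.0, 0.0, -0.0]
ft_force: [-2.9, 0.0, 4.2]
width: 0.0874
```

move_arm(
  deltas=[
    [1,0,0,0.1,0],
    [1,0,0,0.1,0],
    [1,0,0,0.1,0],
    [1,0,0,0,0],
    [1,0,0,0,0],
    [1,0,0,0,0],
    [1,0,0,0,0],
    [1,0,0,0,0],
  ],
)

```text
time: 5.62
ee_pos: [0.5981, 0.0082, 0.0403]
eef_rot: [0.007, 1.0, 0.0, 0.0]
ft_force: [-2.8, 0.8, 5.8]
width: 0.0866
```

Run:
```python
from ov import *
np.set_printoptions(precision=4,suppress=True)
st=r.read_state(); print(st['time'],st['ee_pos'],st['ft_force'],st['width'])
p=(0.5979,-0.0016,np.radians(89.08)); ims=[]
for cam,box,k in (('scene',(205,165,125,110),4),('side',(225,175,95,115),4)):
    a=snap(cam,cam+'3.png')[:,:,::-1]
    x0,y0,w,h=box
    ims.append(cv2.resize(a[y0:y0+110,x0:x0+w],None,fx=3.6,fy=3.6,interpolation=cv2.INTER_CUBIC))
    for d in r.tip_of(cam,'seal_blank')[:3]: print(cam,d['confidence'],toworld(cam,d['position']))
cv2.imwrite('pics/p3.png',np.hstack(ims))
```

```text
5.6167 [0.5981 0.0082 0.0403] [-2.8127  0.8132  5.8078] 0.08656112885584373
scene 0.56 [0.5949 0.0331 0.0349]
side 0.36 [0.6014 0.0355 0.0328]
```

View pics/p3.png

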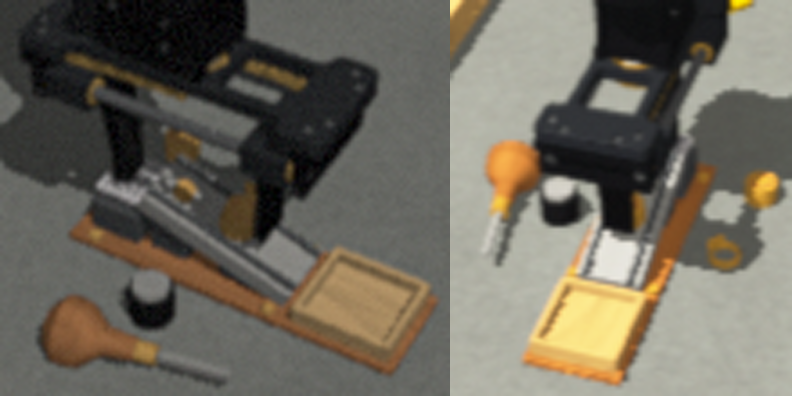

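move_arm(
  deltas=[
    [1,0,0,0.04,0],
    [1,0,0,0,0],
    [1,0,0,0,0],
    [1,0,0,0,0],
    [1,0,0,0,0],
    [1,0,0,0,0],
    [1,0,0,0,0],
    [1,0,0,0,0],
  ],
)

```text
time: 6.48
ee_pos: [0.5982, 0.0081, 0.0394]
eef_rot: [0.007, 1.0, 0.0, 0.0]
ft_force: [-3.1, -0.1, 6.3]
width: 0.0869
```

Run:
```python
from ov import *
np.set_printoptions(precision=4,suppress=True)
ims=[]
for cam,box in (('scene',(205,165,125,110)),('side',(225,175,95,115))):
  for n in range(2):
    st=r.read_state(); print(st['time'],st['ee_pos'],st['ft_force'],st['width'])
    a=snap(cam,cam+'4.png')[:,:,::-1]
    for l in('seal_blank','plunger_top'):
      for d in r.tip_of(cam,l)[:2]: print(cam,l,d['confidence'],toworld(cam,d['position']))
  x0,y0,w,h=box
  ims.append(cv2.resize(a[y0:y0+110,x0:x0+w],None,fx=3.6,fy=3.6,interpolation=cv2.INTER_CUBIC))
st=r.read_state(); w=snap('wrist','w4.png')
cv2.imwrite('pics/p4.png',np.hstack(ims))
```

```text
6.4833 [0.5982 0.0081 0.0394] [-3.0508 -0.0539  6.3148] 0.08688172949460345
scene seal_blank 0.58 [0.5955 0.037  0.0353]
scene plunger_top 0.42 [ 0.597  -0.0325  0.0373]
scene plunger_top 0.16 [ 0.521  -0.046   0.0009]
6.6333 [0.5981 0.0082 0.0393] [-3.167   0.2641  7.3201] 0.08706789273741815
scene seal_blank 0.46 [0.5939 0.0311 0.0337]
scene plunger_top 0.65 [ 0.5952 -0.0336  0.0364]
6.7833 [0.5981 0.0082 0.0393] [-3.8855  0.0581  6.5384] 0.08711073073028415
side seal_blank 0.6 [0.6003 0.035  0.0301]
side seal_blank 0.5 [0.6611 0.0126 0.003 ]
side plunger_top 0.36 [ 0.6008 -0.0402  0.0404]
6.9333 [0.5981 0.0082 0.0393] [-3.4782  0.266   7.2421] 0.08696280735787969
side seal_blank 0.5 [0.6003 0.0349 0.0316]
side plunger_top 0.56 [ 0.5969 -0.0412  0.0405]
side plunger_top 0.55 [0.6631 0.01   0.0032]
```

View pics/p4.png

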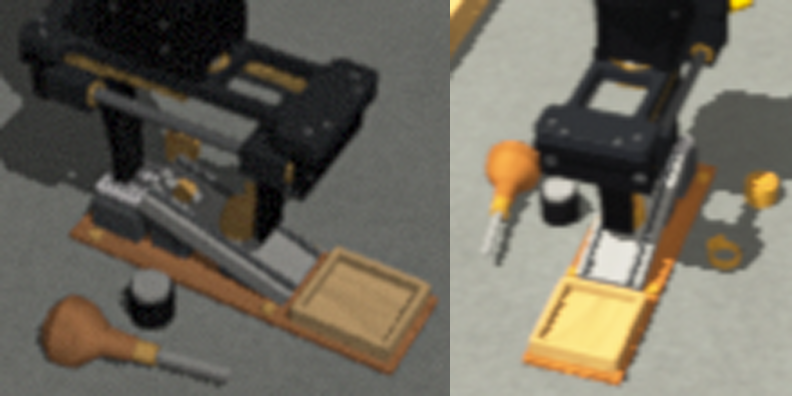

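View pics/w4.png

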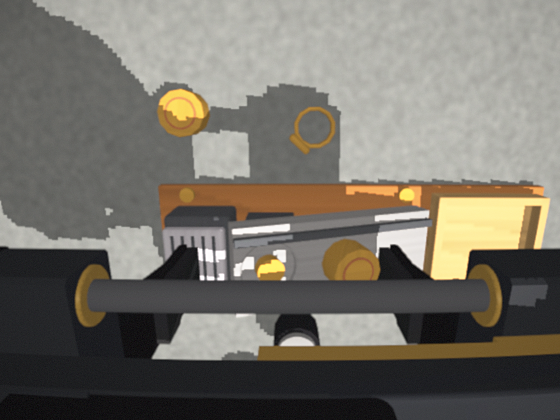

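```bash
python3 -c "
from h import *
print(r.close_job())"
```

```text
the job is handed in; nothing more can be done
None
```

I lined the open gripper up along the fixture and pressed the pad with the uphill finger. The blank popped out of its pocket and came to rest on the track against the downhill finger. I then handed the job in, about 7 s into the 32 s allowed, in that pose.

- **Pad:** the last tool height was 39.3 mm, which is about 10.7 mm of travel against the 8 mm required. The upward force was about 6.3 to 7.3 N. The detector put the pad top at 36 to 40 mm.
- **Blank:** both fixed cameras place it about 33 to 39 mm downhill of the pocket, where about 37 mm was expected. The picture does not change between the two looks, 1 s apart. The wrist picture shows the pocket empty, the blank touching the finger and the catch tray empty.
- **Bystanders:** the spare blank, ring, loupe and nearby graver look unmoved. I did not check the other graver, the wax plate or the jar again after the move, but the arm did not go near the bench around them.
- **Disagreements:** there was a steady sideways force of about 3 N along -x once the pad was touched. I put it down to friction on the ribbed pad but did not confirm that, and nothing drifted. The detectors also gave a few stray results away from the fixture; the pictures did not support them.

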